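# Snap the knob back on the casserole lid and lift the lid by it

### The job

The red push-on knob has come off the lid of the black casserole. Pick up the knob, press it straight down onto the brass stud of the lid, lying in place on the casserole, until it clicks, and keep pressing firmly for about another second so that it is fully home. Then lift the lid by its knob and finish while still holding it, level and still, about 10 cm above the casserole; leave the casserole, the lemon, the garlic and the tumbler where they are.

Things in the scene. Friction and masses are not known exactly. Their poses are not given: they have to be found in the camera images.
- knob: Loose red round lid knob, upright on the worktop, 200 g, 40 mm high: foot flange 43 mm across, 6 mm high, above it a grip 32 mm across; fingertips just above the flange can push on it. Origin: centre of its underside; z up its axis. Underneath, a bore 17 mm wide, 26 mm deep with four spring prongs, 10 mm up, that leave 10 mm between them.
- lid: Loose round domed aluminium lid, 224 mm across, 300 g, lying on the casserole's rim. Origin: on its axis in the plane of the rim; z up. In its middle a black rubber washer 34 mm across, whose top lies 22 mm above the origin, and on it the brass stud.
- seat (a point): Centre of the top of the rubber washer round the stud, on the lid's axis; when the knob is fully home its underside rests here.
- stud_tip (a point): Top of the brass stud, 22 mm above the washer. Tapered head, 4 mm across at the tip, 15 mm at 14 mm above the washer, 9 mm neck below. The knob first rests about 10 mm above the washer; the push then rises to roughly 6-12 N, drops at the click about 4 mm above it, and the knob goes down onto the washer. It then holds far more than the lid weighs.
- casserole: Black enamel casserole, 222 mm across, 289 mm over its two side lugs (along its own y), rim 88 mm above the worktop, 1.5 kg, not fixed. Origin: centre of its underside.
- lemon: Yellow lemon, 72x55x56 mm, a bystander. Origin: centre of its underside as it was put down.
- garlic: Whitish garlic bulb, 56 mm across and high, a bystander. Origin: centre of its underside.
- tumbler: Grey metal tumbler, 73 mm across, 96 mm high, a bystander. Origin: centre of its underside.
Mind the look-alikes: they are no part of the job. Several things look just like the knob: the one meant starts farthest from the robot's base.

How it is judged (in metres and radians):
On the way:
1. the knob is fully home on the stud and is still being pressed down, while the lid lies on the casserole (z of knob in the frame of seat below 0.002 m and horizontal distance between knob and seat below 0.006 m and angle between the z axis of knob and the z axis of lid, either way round below 0.15 rad and contact force between knob and lid above 3 N and z of lid in the frame of casserole below 0.095 m), for 0.3 s.
At the end, for the whole second after the job is handed in: The knob, in the fingers, is snapped home (3 mm along, 6 mm across, 0.15 rad); by it alone the lid hangs 60 mm or more above the rim, within 80 mm of the casserole's middle, tilted under 0.2 rad, at rest. Casserole moved under 30 mm, lemon, garlic and tumbler under 20 mm (z of knob in the frame of seat below 0.003 m and horizontal distance between knob and seat below 0.006 m and angle between the z axis of knob and the z axis of lid, either way round below 0.15 rad and z of lid in the frame of casserole above 0.148 m and horizontal distance between lid and casserole below 0.08 m and angle between lid's own z axis and vertical below 0.2 rad and linear speed of lid below 0.03 m/s and contact force between knob and the fingers above 2 N and contact force between lid and the arm below 0.5 N and contact force between lid and casserole below 0.1 N and distance of casserole from where it was at the start of the episode below 0.03 m and distance of each of lemon, garlic, tumbler from where it was at the start of the episode below 0.02 m); the arm keeps its last pose, push and grip.
It fails at once if the casserole is shoved 30 mm or more (distance of casserole from where it was at the start of the episode above 0.03 m).
It fails at once if the lemon, garlic or tumbler is disturbed by 20 mm or more (distance of any of lemon, garlic, tumbler from where it was at the start of the episode above 0.02 m).
It also fails if it takes over 48 s, if anything falls off the work surface, if the arm or the gripper's body presses on something with over 40 N, if the wrist force passes 120 N, or if a joint passes its speed limit or range.

### The arm

A 6-joint arm with a two-finger parallel gripper is mounted at the origin on a cart in front of the work surface, level with it; the furniture and walls round the work are solid. World frame = base frame: x ahead of the robot, y to its left, z up, the work surface at z = 0. Lengths are in mm, angles in degrees, forces in N, time in s.
With the tool pointing down it reaches from about 350 to 850 mm from the base axis. Payload 8.1 kg.
Tool frame: the origin (TCP) lies between the finger pads; the fingertips stand 22 mm ahead of it and the grasp point (between the pads) lies 3 mm ahead of it; z points along the fingers, y is the line along which they close (so a half turn about z gives the same grasp; the last joint's range is limited). The gripper opens to 85 mm and grips with 20 to 120 N. Pads are 22 mm wide; open, the fingers measure 114 mm over their backs; the gripper's body (76 mm by 85 mm) begins 54 mm behind the grasp point. The pads swing forward as they close: fully open they stand 13 mm farther back than shut.
Start: joints at [-70.268, 7.471, 85.268, -0, 87.261, -4.893], TCP at [250.033, -545.425, 228.192] pointing down, gripper open.
Joint ranges: [-169.43, 169.43], [-51.17, 129.36], [1.28, 143.12], [-76.62, 256.62], [0, 156.53], [-152.29, 152.29]. Speed limits (degrees/s): [136.94, 136.94, 159.86, 180, 180, 180].

### API

Orientations are given as [roll, pitch, yaw] about the fixed x, y, z axes, in that order (R = Rz(yaw) Ry(pitch) Rx(roll)).
In Python, from bench import r, vision gives the robot as it stands.
- The arm moves only by the tool step_arm, never from a script. Its argument "targets" is a list that holds one entry, the list of rows, each a list of 6 numbers: the shift along the world's x, y, z in mm, then the turn, a rotation vector about the world's x, y, z in rad. In form: [[[x, y, z, rx, ry, rz], ...]]. A call has 1 to 12 rows; each row is the pose to reach, as a shift and turn from the pose commanded when the call began; what a row does not reach only later rows make up. A row lasts 1/12 s, in which the tool goes at most 41.7 mm and 7.16 degrees, less where a joint would pass 70% of its speed; a pose out of reach is approached as far as the arm can. A call with a gripper value outside its range is refused whole. "fingers" is the gripper's target within -1 to 1 (shut at 1, half-way at 0, fully open at -1), set as the call begins (left out, the last holds). The fingers move at their own pace and stop on an object; "newtons" is the grip in N (left out, the last holds). Time passes only in rows, so rows that repeat a pose let the fingers close. It gives the time, the measured TCP pose, the force, the opening and the grip force at its end, in the units of the state.
- r.sense(): the state, without advancing time (a new reading comes with each control period).
- vision.snapshot(name): name is "side" or "top" or "wrist"; returns a dict with "img" (400x640x3 uint8, blue, green, red), "mtx" (3x3 intrinsics, pixels), "eye" and "attitude" of the camera in the world. Camera axes: x right, y up, looking along -z (the intrinsics and any distortion apply to the point x, -y, -z); pixel columns grow to the right and rows downward; lengths in mm; the calibration is good to about 2 mm. A picture is of the moment at which its call begins. There is no depth.
- r.hand_in(): hands the job in; it is judged then, once.
The state is a dict: "time": time; "joint_pos": joint angles; "qd": joint speeds; "joint_efforts": joint torques, N m; "tool_pos": TCP position; "tcp_rot": TCP orientation; "ft_force": force on the tool from outside, world axes, zero at the start; "wrist_torque": the same for the moment, N m; "finger_gap": finger opening in mm; "grip_force": force on a finger pad.
Only numpy, scipy, OpenCV 4.12 (cv2) and the standard library are available. Lean on these libraries where they do the work, as an engineer would, in place of code of your own. Each camera call takes 0.05 s, during which the arm holds its last target. There are 200 camera calls.

## Working session

There is one attempt and no reset: what is moved stays moved. The work goes in short steps, Python scripts to look and compute and a tool call to move; the robot and the scene stay as the last step left them, time stands still between calls to the robot, and variables do not carry over. Pictures are saved under pics/ and viewed, at most 10 in all, crops included, and the job is handed in when it is done.

Besides the shell and the picture viewer there is one more tool, called after "Emit:" in YAML: its name, and indented under it one key for each argument. step_arm: Moves the arm, as the interface text tells. Its arguments: {"type":"object","properties":{"targets":{"type":"array"},"fingers":{"type":"number"},"newtons":{"type":"number"}},"required":["targets"]}

```bash
mkdir -p pics; ls; cat > h.py <<'E'
import numpy as np, cv2
from bench import r, vision
def snap(n):
    s=vision.snapshot(n); np.savez(''+n+'.npz',**{k:np.array(v) for k,v in s.items()}); return s
E
python3 - <<'E'
from h import *
s=r.sense(); print(s)
for n in ["top","side"]:
    d=snap(n); cv2.imwrite(f'pics/{n}0.png',d['img']); print(n,{k:v for k,v in d.items() if k!='img'})
E
```

```text
pics
{'time': 0.0, 'joint_pos': array([-7.02666469e+01,  7.51583562e+00,  8.53282444e+01, -4.55134469e-05,
        8.72615590e+01, -4.89481833e+00]), 'qd': array([-0.06564974, -0.0211967 , -0.02764637,  0.0643967 , -0.07828745,
        0.03952952]), 'joint_efforts': array([-6.99792654e-04, -5.69409692e+01, -5.00549376e+01, -3.43606380e-04,
        1.50667765e-02, -5.98521365e-05]), 'tool_pos': array([ 249.85441739, -544.89996933,  227.14676913]), 'tcp_rot': array([-1.79894742e+02, -8.96854993e-03,  2.46281654e+01]), 'ft_force': array([-0.10976754,  0.48228869, -0.52202088]), 'wrist_torque': array([0.00168163, 0.02418072, 0.0067706 ]), 'grip_force': 0.0, 'finger_gap': 85.44890154527486}
top {'mtx': array([[365.78378703,   0.        , 322.39401173],
       [  0.        , 365.78378703, 199.63965882],
       [  0.        ,   0.        ,   1.        ]]), 'eye': array([ 457.10472574,  106.15575625, 1008.44571741]), 'attitude': array([  4.73837342,   0.72175305, -88.76657182])}
side {'mtx': array([[386.18182695,   0.        , 322.62575875],
       [  0.        , 386.18182695, 201.61771432],
       [  0.        ,   0.        ,   1.        ]]), 'eye': array([221.94410402, 956.93794884, 555.39375465]), 'attitude': array([  63.29134518,    0.20073035, -161.02044722])}
```

View pics/top0.png

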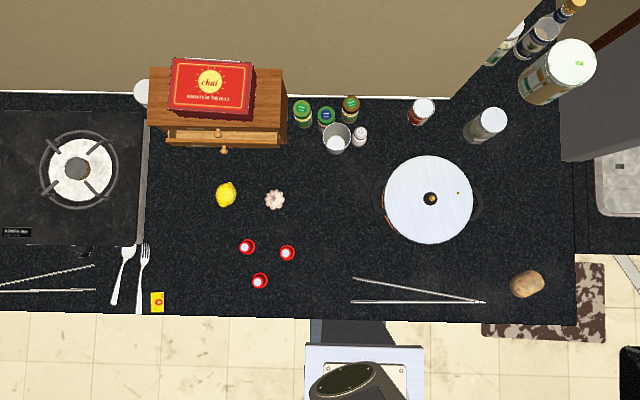

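View pics/side0.png

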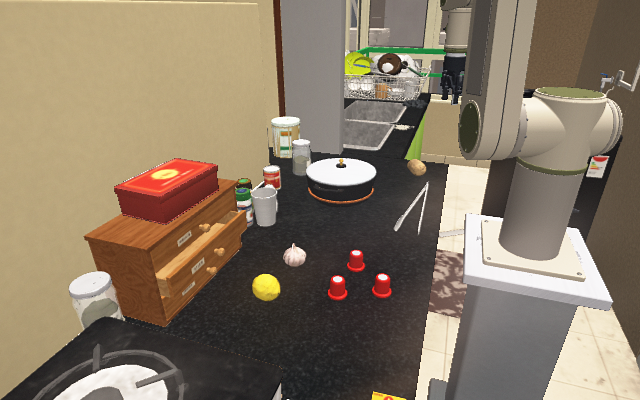

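The top view shows three red knobs at (247,247), (287,253) and (260,281). The lid stud is at (431,198), the lemon at (226,194), the garlic at (275,199) and the tumbler at (337,138). I'll compute their positions next.

```bash
cat >> h.py <<'E'
from scipy.spatial.transform import Rotation as Ro
def ray(s,px):
    K=s['mtx']; v=np.linalg.inv(K)@[px[0],px[1],1.]
    return Ro.from_euler('xyz',s['attitude'],degrees=True).apply([v[0],-v[1],-v[2]])
def at(s,px,z):
    d=ray(s,px); return s['eye']+d*(z-s['eye'][2])/d[2]
def proj(s,p):
    q=Ro.from_euler('xyz',s['attitude'],degrees=True).inv().apply(np.array(p)-s['eye'])
    u=s['mtx']@[q[0],-q[1],-q[2]]; return u[:2]/u[2]
def blobs(m,a=30):
    n,l,st,c=cv2.connectedComponentsWithStats(m.astype(np.uint8)); return [(c[i].round(1),st[i]) for i in range(1,n) if st[i][4]>a]
E
python3 - <<'E'
from h import *
t=dict(np.load('top.npz')); s=dict(np.load('side.npz'))
for px in [(247,247),(287,253),(260,281)]:
    p=at(t,px,20); print('knob',p.round(),np.hypot(p[0],p[1]).round(), 'side',proj(s,p).round())
for n,px,z in [('stud',(431,198),128),('lid',(429,199),95),('lemon',(226,194),28),('garlic',(275,199),28),('tumb',(337,138),50)]:
    print(n,at(t,px,z).round(), proj(s,at(t,px,z)).round())
p=proj(s,[400,100,0]);
c=t['img'][225:300,225:310]; cv2.imwrite('pics/crop.png',cv2.resize(c,None,fx=7,fy=7,interpolation=cv2.INTER_CUBIC))
E
```

```text
knob [407. 320.  20.] 518.0 side [338. 285.]
knob [393. 212.  20.] 447.0 side [357. 259.]
knob [318. 282.  20.] 425.0 side [383. 283.]
stud [ 539. -143.  128.] [341. 160.]
lid [ 540. -147.   95.] [342. 169.]
lemon [548. 381.  28.] [266. 286.]
garlic [537. 248.  28.] [295. 253.]
tumb [702.  85.  50.] [264. 205.]
```

View pics/crop.png

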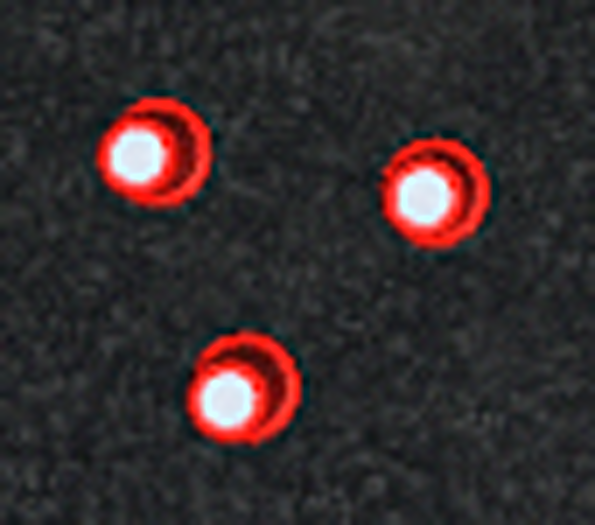

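What could be taken for the knob: A (247,247), 518 mm from the base; B (287,253), 447 mm; C (260,281), 425 mm. A is the farthest, and the close crop confirms it is an upright red knob like the others. I'm moving towards A.

Emit:
step_arm:
  targets:
    - [[14,38,0,0,0,0],[28,76,0,0,0,0],[42,114,0,0,0,0],[56,152,0,0,0,0],[70,190,0,0,0,0],[84,228,0,0,0,0],[98,266,0,0,0,0],[112,304,0,0,0,0],[126,342,0,0,0,0],[140,380,0,0,0,0],[154,418,0,0,0,0],[168,456,0,0,0,0]]
  fingers: -1

```text
time: 1.1
tool_pos: [418.0, -87.4, 228.0]
tcp_rot: [180.0, -0.0, 24.6]
ft_force: [1.6, -1.4, 0.1]
finger_gap: 85.7
grip_force: 0.0
```

Emit:
step_arm:
  targets:
    - [[0,40,0,0,0,0],[0,80,0,0,0,0],[0,120,0,0,0,0],[0,160,0,0,0,0],[-2,200,0,0,0,0],[-4,240,0,0,0,0],[-6,280,-10,0,0,0],[-8,320,-20,0,0,0],[-10,360,-40,0,0,0],[-11,395,-60,0,0,0],[-11,409,-80,0,0,0],[-11,409,-80,0,0,0]]

```text
time: 2.1
tool_pos: [403.6, 321.1, 142.8]
tcp_rot: [180.0, 0.4, 24.8]
ft_force: [0.1, 1.2, -0.6]
finger_gap: 85.4
grip_force: 0.0
```

```bash
python3 - <<'E'
from h import *
d=snap('wrist'); cv2.imwrite('pics/w1.png',d['img']); print(d['eye'],d['attitude'],d['mtx'][0,0]); s=r.sense(); print(s['time'],s['tool_pos'],s['tcp_rot'],s['joint_pos'].round(1))
print(proj(d,[407,320,40]),proj(d,[407,320,4]))
E
```

```text
[478.57523035 355.72305117 287.56273108] [-1.89833604e+01 -8.60561286e-03 -6.52198111e+01] 342.3334632274019
2.15 [404.51014312 319.76381694 144.86388528] [179.95249063   0.3625574   24.7968025 ] [ 32.6  -2.1 104.    0.   78.5  97.8]
[325.88617812 189.18535424] [325.51483882 176.30620117]
```

View pics/w1.png

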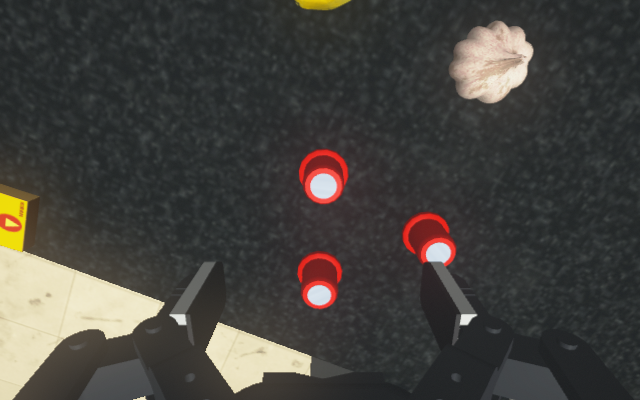

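The wrist view shows knob A with its flange around (323.5,174) and its top at (323,186). B is at (438,253), C at (319,295) and the garlic at (490,62). I'll refine the grasp position from this picture.

```bash
python3 - <<'E'
from h import *
d=dict(np.load('wrist.npz'))
im=d['img'].astype(int); 
m=(im[...,2]>60)&(im[...,2]>2*im[...,1]); 
for c,st in blobs(m): print(c,st)
w=(im.min(2)>190); 
for c,st in blobs(w): 
    if 290<c[0]<350 and 150<c[1]<215: print('top',c,at(d,c,40))
print(at(d,(323,186),40),at(d,(323.5,175),3))
E
```

```text
[323.1 171.8] [ 299  149   50   55 1596]
[426.6 234.5] [ 402  212   54   54 1719]
[  9.1 222.4] [  0 214  22  18 199]
[319.2 274.9] [ 297  251   46   58 1650]
top [323.  185.6] [408.67006429 323.18712622  40.        ]
[408.38212525 323.0541115   40.        ] [407.07852423 321.9412904    3.        ]
```

Emit:
step_arm:
  targets:
    - [[1,2,-20,0,0,0],[1,2,-45,0,0,0],[1,2,-70,0,0,0],[1,2,-90,0,0,0],[1,2,-105,0,0,0],[1,2,-112,0,0,0],[1,2,-112,0,0,0],[1,2,-112,0,0,0]]

```text
time: 2.82
tool_pos: [408.7, 321.3, 37.2]
tcp_rot: [-180.0, -0.0, 24.6]
ft_force: [0.3, 0.9, 0.4]
finger_gap: 85.6
grip_force: 0.0
```

Emit:
step_arm:
  targets:
    - [[0,0,0,0,0,0],[0,0,0,0,0,0],[0,0,0,0,0,0],[0,0,0,0,0,0],[0,0,0,0,0,0],[0,0,0,0,0,0],[0,0,0,0,0,0],[0,0,0,0,0,0],[0,0,0,0,0,0],[0,0,0,0,0,0]]
  fingers: 1
  newtons: 25

```text
time: 3.65
tool_pos: [408.7, 322.0, 37.0]
tcp_rot: [-180.0, -0.1, 24.6]
ft_force: [-0.9, -1.5, 6.0]
finger_gap: 0.3
grip_force: 2.9
```

```bash
python3 - <<'E'
from h import *
d=snap('wrist'); t=snap('side')
a=d['img']; b=cv2.resize(t['img'][230:330,270:430],(640,400),interpolation=cv2.INTER_CUBIC)
cv2.imwrite('pics/w2.png',cv2.resize(np.vstack([a,b]),None,fx=.75,fy=.75)); print(r.sense())
E
```

```text
{'time': 3.75, 'joint_pos': array([3.25880620e+01, 5.63255705e+00, 1.08272203e+02, 1.24799362e-04,
       6.60140438e+01, 9.79583051e+01]), 'qd': array([-0.07753875,  0.02375966, -0.10185708,  0.0082477 , -0.03476896,
       -0.06093874]), 'joint_efforts': array([ 2.59063271e-02, -4.59765530e+01, -4.10687685e+01,  2.02312338e-02,
       -5.95258316e-02,  3.45160770e-04]), 'tool_pos': array([408.63276663, 321.97932926,  36.95492238]), 'tcp_rot': array([-1.79988645e+02, -8.03986177e-02,  2.46296983e+01]), 'ft_force': array([ 0.25854594, -0.18346907,  5.43565227]), 'wrist_torque': array([ 0.01813233,  0.02933034, -0.02348865]), 'grip_force': 2.9505091123937177, 'finger_gap': 0.1992493526147854}
```

View pics/w2.png

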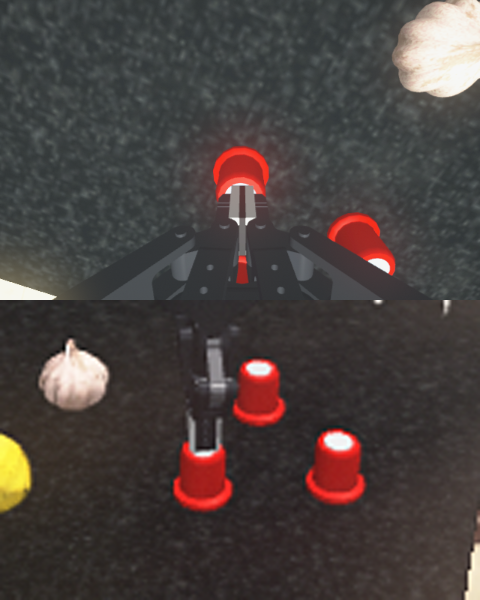

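The fingers are shut (gap 0.2 mm) and the knob is not between them. It stands upright at the fingertips, at (240,175) in the wrist half. I'll check whether it has moved.

```bash
python3 - <<'E'
from h import *
d=dict(np.load('wrist.npz')); t=dict(np.load('side.npz'))
im=d['img'].astype(int); m=(im[...,2]>60)&(im[...,2]>2*im[...,1])
for c,st in blobs(m): print(c,st)
a=np.linspace(0,6.28,40)
for x,y in [(408,322),(420,328),(430,332),(440,337)]:
    P=np.array([proj(d,[x+21.5*np.cos(k),y+21.5*np.sin(k),6]) for k in a]); print(x,y,'flange',P.min(0).round(),P.max(0).round(),'side foot',proj(t,[x,y,0]).round(1),'side top',proj(t,[x,y,40]).round(1))
# tip (TCP + tip offset) candidates
for z in (37,25,15): print('tip',z,proj(d,[408.6,322,z]).round(),proj(t,[408.6,322,z]).round(1))
im=t['img'].astype(int); m=(im[...,2]>90)&(im[...,2]>2*im[...,1])
for c,st in blobs(m,80): print('side',c,st)
E
```

```text
[320.5 226.3] [ 284  195   75   74 3669]
[480.9 316.6] [ 436  283   91   85 3713]
[322.8 360.6] [315 341  16  37 458]
408 322 flange [284. 198.] [360. 268.] side foot [337.6 293.1] side top [337.8 278.3]
420 328 flange [282. 174.] [360. 247.] side foot [331.5 293.7] side top [331.6 278.9]
430 332 flange [283. 154.] [362. 230.] side foot [326.5 293.8] side top [326.5 279. ]
440 337 flange [281. 133.] [362. 211.] side foot [321.4 294.3] side top [321.3 279.5]
tip 37 [323. 261.] [337.5 279.4]
tip 25 [323. 249.] [337.5 283.9]
tip 15 [323. 240.] [337.4 287.6]
side [167.2 191.1] [ 114  158  105   66 4158]
side [273.1 182.5] [265 178  15  10  81]
side [356.  262.1] [347 250  18  22 268]
side [381.7 287.2] [372 273  20  25 336]
side [337.1 289.8] [328 277  20  24 323]
```

The knob hasn't moved. The shut fingertips are resting on its top (z = 40) with the TCP at z = 37, so the tips are about 3 mm behind the reported TCP, not 22 mm ahead as stated. The open-finger width in the first wrist picture says the same. I'll open, go lower in small steps while watching the force, and regrasp.

Emit:
step_arm:
  targets:
    - [[0,0,2,0,0,0],[0,0,4,0,0,0],[0,0,4,0,0,0],[0,0,4,0,0,0],[0,0,4,0,0,0],[0,0,4,0,0,0],[0,0,4,0,0,0],[0,0,4,0,0,0]]
  fingers: -1

```text
time: 4.42
tool_pos: [408.0, 321.5, 40.1]
tcp_rot: [-180.0, 0.0, 24.6]
ft_force: [-0.5, -0.8, -0.6]
finger_gap: 85.7
grip_force: 0.0
```

Emit:
step_arm:
  targets:
    - [[0,0,-4,0,0,0],[0,0,-8,0,0,0],[0,0,-12,0,0,0],[0,0,-15,0,0,0],[0,0,-18,0,0,0],[0,0,-18,0,0,0]]

```text
time: 4.92
tool_pos: [407.4, 321.2, 21.2]
tcp_rot: [180.0, 0.1, 24.6]
ft_force: [-1.1, -0.3, 0.8]
finger_gap: 85.3
grip_force: 0.0
```

```bash
python3 - <<'E'
from h import *
d=snap('wrist'); s=r.sense(); print(s['tool_pos'],s['ft_force'],s['finger_gap'])
cv2.imwrite('pics/w3.png',d['img'])
y=Ro.from_euler('xyz',s['tcp_rot'],degrees=True).apply([0,1,0])
for k in (30,20,16,10,0,-9,-22):
    print(k,[proj(d,s['tool_pos']+[0,0,k]+e*42.5*y).round() for e in (-1,1)])
E
```

```text
[407.65634829 321.35704532  21.60773639] [-0.34083186  0.37222286 -0.73223572] 85.4944758808444
30 [array([215., 299.]), array([430., 298.])]
20 [array([222., 284.]), array([423., 284.])]
16 [array([224., 279.]), array([421., 279.])]
10 [array([228., 272.]), array([417., 272.])]
0 [array([233., 261.]), array([412., 260.])]
-9 [array([238., 252.]), array([407., 251.])]
-22 [array([243., 240.]), array([402., 240.])]
```

View pics/w3.png

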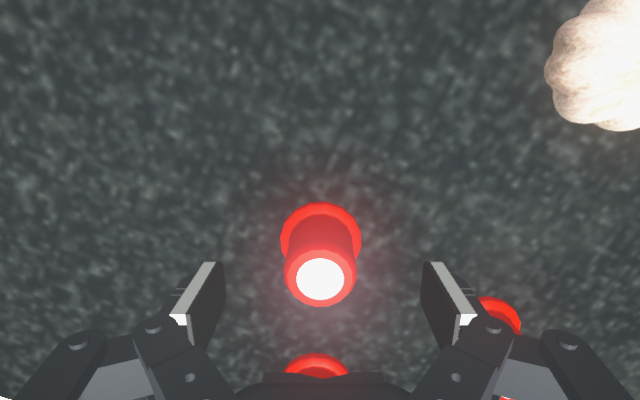

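The picture shows the pads' inner edges at x≈220 and x≈424 in the row range 262–320, which puts the open tips about 16–20 mm above the TCP. The knob is centred at (320,240–280). I'll go lower and grip.

Emit:
step_arm:
  targets:
    - [[0,0,-4,0,0,0],[0,0,-8,0,0,0],[0,0,-12,0,0,0],[0,0,-16,0,0,0],[0,0,-16,0,0,0]]

```text
time: 5.38
tool_pos: [407.3, 321.1, 5.0]
tcp_rot: [180.0, 0.1, 24.6]
ft_force: [0.2, 0.1, 0.9]
finger_gap: 84.9
grip_force: 0.0
```

Emit:
step_arm:
  targets:
    - [[0,0,0,0,0,0],[0,0,0,0,0,0],[0,0,0,0,0,0],[0,0,0,0,0,0],[0,0,0,0,0,0],[0,0,0,0,0,0],[0,0,0,0,0,0],[0,0,0,0,0,0]]
  fingers: 1
  newtons: 20

```text
time: 6.05
tool_pos: [408.3, 321.8, 6.6]
tcp_rot: [-180.0, -0.0, 24.6]
ft_force: [-1.0, -0.1, 4.8]
finger_gap: 31.6
grip_force: 20.1
```

Gripped at a gap of 31.6 mm, with the tips on the flange. I'll tighten the grip and carry the knob over.

Emit:
step_arm:
  targets:
    - [[0,0,0,0,0,0],[0,0,0,0,0,0],[0,0,5,0,0,0],[0,0,20,0,0,0],[0,0,45,0,0,0],[0,0,75,0,0,0],[0,0,105,0,0,0],[0,0,135,0,0,0],[0,-5,165,0,0,0],[0,-20,190,0,0,0],[5,-45,205,0,0,0],[10,-75,212,0,0,0]]
  newtons: 80

```text
time: 7.05
tool_pos: [418.8, 247.1, 221.3]
tcp_rot: [-180.0, -0.2, 24.8]
ft_force: [1.0, -0.4, -1.4]
finger_gap: 30.3
grip_force: 79.4
```

Emit:
step_arm:
  targets:
    - [[10,-35,0,0,0,0],[20,-70,0,0,0,0],[30,-105,0,0,0,0],[40,-140,0,0,0,0],[50,-175,0,0,0,0],[60,-210,0,0,0,0],[70,-245,0,0,0,0],[80,-280,0,0,0,0],[90,-315,0,0,0,0],[100,-345,0,0,0,0],[110,-370,0,0,0,0],[115,-380,0,0,0,0]]

```text
time: 8.05
tool_pos: [533.0, -136.8, 217.5]
tcp_rot: [180.0, 0.1, 24.5]
ft_force: [0.1, -0.0, -3.1]
finger_gap: 30.1
grip_force: 79.5
```

Emit:
step_arm:
  targets:
    - [[3,-5,0,0,0,0],[7,-10,0,0,0,0],[7,-10,0,0,0,0],[7,-10,0,0,0,0]]

```text
time: 8.38
tool_pos: [539.9, -142.4, 218.0]
tcp_rot: [-180.0, 0.0, 24.7]
ft_force: [-0.7, -0.6, -1.5]
finger_gap: 30.2
grip_force: 79.5
```

```bash
python3 - <<'E'
from h import *
d=snap('wrist'); t=snap('side'); s=r.sense(); print(s['time'],s['tool_pos'],s['tcp_rot'],s['ft_force'],s['finger_gap'])
b=cv2.resize(t['img'][60:220,260:420],(400,400),interpolation=cv2.INTER_CUBIC)
cv2.imwrite('pics/w4.png',cv2.resize(np.hstack([d['img'],b]),None,fx=.75,fy=.75))
print(proj(d,[540,-145,132]),proj(t,[540,-145,132]),proj(t,s['tool_pos']))
E
```

```text
8.4833 [ 539.89201973 -142.24961152  218.19800906] [-1.79977428e+02  2.80720823e-03  2.47023170e+01] [ 0.16963424 -0.48224895 -1.14007202] 30.191214159374088
[326.08344308 202.10111957] [341.43500884 158.08108665] [341.73384197 131.58173949]
```

View pics/w4.png

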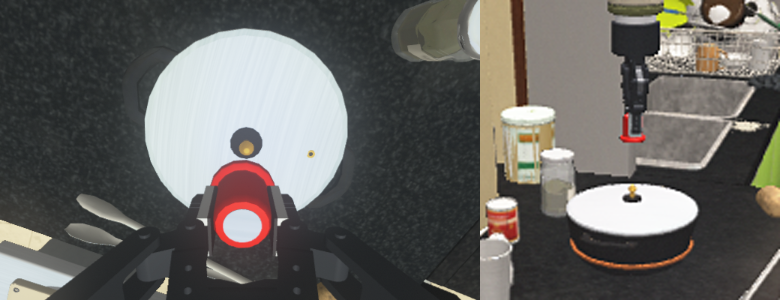

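The wrist half shows the knob held upright at about (241,205), with the stud tip at (246,148) and the washer centre at (246,142), all in 0.75-scale pixels. The side half shows the knob above the stud. I'll refine both offsets.

```bash
python3 - <<'E'
from h import *
d=dict(np.load('wrist.npz')); t=dict(np.load('side.npz'))
im=d['img'].astype(int); s=im[160:225,290:370]
m=np.zeros(im.shape[:2],bool); m[160:225,290:370]=s.max(2)<110
for c,st in blobs(m): print('washer',c,st,at(d,c,111))
g=np.zeros_like(m); g[160:225,290:370]=(s[...,2]-s[...,0]>50)&(s[...,1]*1.4>s[...,2])
for c,st in blobs(g,10): print('brass',c,st,at(d,c,126))
l=im.min(2)>130
for c,st in blobs(l,5000): print('lid',c,st)
red=(im[...,2]>60)&(im[...,2]>2*im[...,1])
for c,st in blobs(red): print('knob',c,st)
a=np.linspace(0,6.28,60)
for z in (212,208,204):
    P=np.array([proj(d,[539.9+21.5*np.cos(k),-142.2+21.5*np.sin(k),z+6]) for k in a]); print('pred flange',z,P.min(0).round(1),P.max(0).round(1))
j=t['img'].astype(int)[140:170,325:360]; gs=np.zeros(j.shape[:2]); gs=(j[...,2]-j[...,0]>40)
for c,st in blobs(gs,3): print('side brass',c+[325,140],st)
jr=t['img'].astype(int); rr=(jr[...,2]>60)&(jr[...,2]>2*jr[...,1]); rr[:, :300]=0
for c,st in blobs(rr,20): print('side red',c,st)
print([proj(t,[539,-143,z]).round(1) for z in (112,125,134)], [proj(t,[539.9,-142.2,z]).round(1) for z in (205,210,245,250)])
E
```

```text
washer [327.9 188.2] [308 170  41  41 984] [ 544.19667661 -144.80561041  111.        ]
brass [328.1 197.2] [319 188  19  19 289] [ 542.15286199 -145.68945624  126.        ]
lid [328.2 151.7] [  193    38   270   243 46098]
knob [323.9 230. ] [ 282  216   84   34 1093]
knob [323.8 281.5] [ 285  241   77   90 3440]
pred flange 212 [277.3 218.8] [367.2 298.7]
pred flange 208 [278.3 215.5] [366.2 294. ]
pred flange 204 [279.3 212.4] [365.2 289.4]
side brass [340.9 161.2] [14 18  5  8 24]
side red [339.3 130.6] [335 120  13  16  74]
side red [599.1 158.7] [593 157  14   5  48]
side red [355.6 261.9] [347 249  18  23 286]
side red [381.7 287.1] [372 273  20  25 343]
[array([341.4, 164.3]), array([341.5, 160.4]), array([341.6, 157.7])] [array([341.6, 135.8]), array([341.7, 134.2]), array([341.9, 122.9]), array([341.9, 121.2])]
```

The stud is about (+2.5, −2.5) mm from the knob axis. I'll shift, then descend to just before contact.

Emit:
step_arm:
  targets:
    - [[2.5,-2.5,0,0,0,0],[2.5,-2.5,-15,0,0,0],[2.5,-2.5,-35,0,0,0],[2.5,-2.5,-55,0,0,0],[2.5,-2.5,-68,0,0,0],[2.5,-2.5,-75,0,0,0],[2.5,-2.5,-78,0,0,0],[2.5,-2.5,-80,0,0,0],[2.5,-2.5,-80,0,0,0]]

```text
time: 9.23
tool_pos: [543.0, -146.0, 138.8]
tcp_rot: [180.0, -0.0, 24.6]
ft_force: [-0.0, 0.1, -2.2]
finger_gap: 30.3
grip_force: 79.5
```

```bash
python3 - <<'E'
from h import *
d=snap('wrist'); t=snap('side'); s=r.sense(); print(s['time'],s['tool_pos'],s['ft_force'],s['finger_gap'])
b=cv2.resize(t['img'][120:200,300:380],(400,400),interpolation=cv2.INTER_CUBIC)
cv2.imwrite('pics/w5.png',cv2.resize(np.hstack([d['img'],b]),None,fx=.75,fy=.75))
E
```

```text
9.3333 [ 543.24887971 -146.18047474  139.38011512] [-0.98617741  0.31574229 -1.78009403] 30.519656716569962
```

View pics/w5.png

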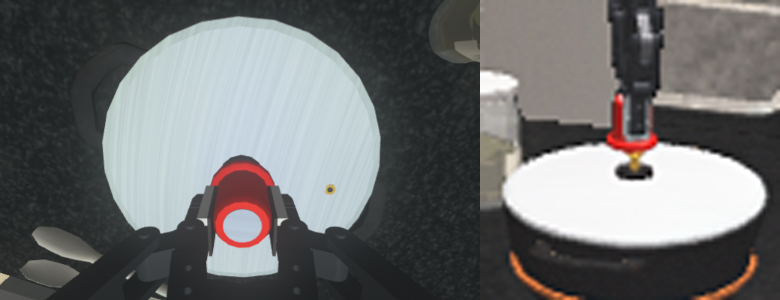

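The knob is centred above the stud: washer at column 241 and flange at column 242 in the wrist half, and the side half shows the stud under the knob. I'll keep descending to contact.

Emit:
step_arm:
  targets:
    - [[0,0,-2,0,0,0],[0,0,-4,0,0,0],[0,0,-6,0,0,0],[0,0,-8,0,0,0],[0,0,-9,0,0,0],[0,0,-10,0,0,0],[0,0,-10,0,0,0]]

```text
time: 9.92
tool_pos: [542.2, -145.9, 127.7]
tcp_rot: [-180.0, 0.0, 24.6]
ft_force: [-1.6, -0.9, -2.0]
finger_gap: 30.1
grip_force: 79.6
```

Emit:
step_arm:
  targets:
    - [[0,0,-0.5,0,0,0],[0,0,-1,0,0,0],[0,0,-1.5,0,0,0],[0,0,-2,0,0,0],[0,0,-2.5,0,0,0],[0,0,-3,0,0,0],[0,0,-3,0,0,0]]

```text
time: 10.5
tool_pos: [542.5, -146.0, 125.5]
tcp_rot: [180.0, 0.0, 24.6]
ft_force: [-4.9, -0.7, 3.0]
finger_gap: 30.5
grip_force: 80.0
```

Emit:
step_arm:
  targets:
    - [[0,0,-0.5,0,0,0],[0,0,-1,0,0,0],[0,0,-1.5,0,0,0],[0,0,-2,0,0,0],[0,0,-2.5,0,0,0],[0,0,-3,0,0,0],[0,0,-3,0,0,0]]

```text
time: 11.08
tool_pos: [542.7, -146.1, 123.7]
tcp_rot: [180.0, -0.0, 24.6]
ft_force: [-7.9, 0.5, 11.1]
finger_gap: 30.1
grip_force: 80.9
```

Contact is building (11 N), with a −8 N side load in x. I'll ease over by −1.5 mm in x and keep pressing.

Emit:
step_arm:
  targets:
    - [[-0.5,0,0,0,0,0],[-1,0,0,0,0,0],[-1.5,0,0,0,0,0],[-1.5,0,0,0,0,0]]

```text
time: 11.42
tool_pos: [542.3, -146.2, 123.7]
tcp_rot: [179.9, -0.1, 24.6]
ft_force: [-2.3, 0.4, 6.9]
finger_gap: 30.6
grip_force: 80.5
```

Emit:
step_arm:
  targets:
    - [[0,0,-0.5,0,0,0],[0,0,-1,0,0,0],[0,0,-1.5,0,0,0],[0,0,-2,0,0,0],[0,0,-2,0,0,0]]

```text
time: 11.83
tool_pos: [542.1, -146.2, 121.5]
tcp_rot: [179.9, -0.1, 24.6]
ft_force: [-1.8, -1.0, 3.7]
finger_gap: 30.3
grip_force: 80.1
```

Emit:
step_arm:
  targets:
    - [[0,0,-0.5,0,0,0],[0,0,-1,0,0,0],[0,0,-1.5,0,0,0],[0,0,-2,0,0,0],[0,0,-2,0,0,0]]

```text
time: 12.25
tool_pos: [540.7, -145.6, 117.4]
tcp_rot: [-179.9, 0.0, 24.6]
ft_force: [0.1, -0.3, -4.2]
finger_gap: 30.0
grip_force: 79.4
```

Emit:
step_arm:
  targets:
    - [[0,0,-0.5,0,0,0],[0,0,-1,0,0,0],[0,0,-1.5,0,0,0],[0,0,-2,0,0,0],[0,0,-2,0,0,0]]

```text
time: 12.67
tool_pos: [540.8, -145.7, 117.3]
tcp_rot: [-180.0, 0.0, 24.6]
ft_force: [-6.9, 2.3, 9.8]
finger_gap: 30.3
grip_force: 80.8
```

It clicked: the force dropped to −4 N, then hit a hard stop at z = 117.3. Now I'll press firmly and hold for over a second.

Emit:
step_arm:
  targets:
    - [[-0.5,0,-0.5,0,0,0],[-1,0,-1,0,0,0],[-1,0,-1.5,0,0,0],[-1,0,-2,0,0,0],[-1,0,-2,0,0,0],[-1,0,-2,0,0,0],[-1,0,-2,0,0,0],[-1,0,-2,0,0,0],[-1,0,-2,0,0,0],[-1,0,-2,0,0,0],[-1,0,-2,0,0,0],[-1,0,-2,0,0,0]]

```text
time: 13.67
tool_pos: [540.9, -145.7, 117.2]
tcp_rot: [179.9, -0.1, 24.6]
ft_force: [-9.6, 4.7, 18.6]
finger_gap: 30.2
grip_force: 81.9
```

Emit:
step_arm:
  targets:
    - [[0,0,-0.5,0,0,0],[0,0,-1,0,0,0],[0,0,-1,0,0,0],[0,0,-1,0,0,0],[0,0,-1,0,0,0],[0,0,-1,0,0,0],[0,0,-1,0,0,0],[0,0,-1,0,0,0],[0,0,-1,0,0,0],[0,0,-1,0,0,0]]

```text
time: 14.5
tool_pos: [540.9, -145.7, 117.2]
tcp_rot: [179.9, -0.1, 24.6]
ft_force: [-13.6, 6.2, 26.0]
finger_gap: 30.4
grip_force: 82.8
```

```bash
python3 - <<'E'
from h import *
d=snap('wrist'); t=snap('side'); s=r.sense(); print(s['time'],s['tool_pos'],s['ft_force'],s['wrist_torque'],s['finger_gap'])
b=cv2.resize(t['img'][120:200,300:380],(400,400),interpolation=cv2.INTER_CUBIC)
cv2.imwrite('pics/w6.png',cv2.resize(np.hstack([d['img'],b]),None,fx=.75,fy=.75))
E
```

```text
14.6 [ 540.93688888 -145.70755705  117.2132942 ] [-13.36342824   6.29251953  26.6394397 ] [ 1.17653403  2.31923066 -0.00677621] 30.19295728349381
```

View pics/w6.png

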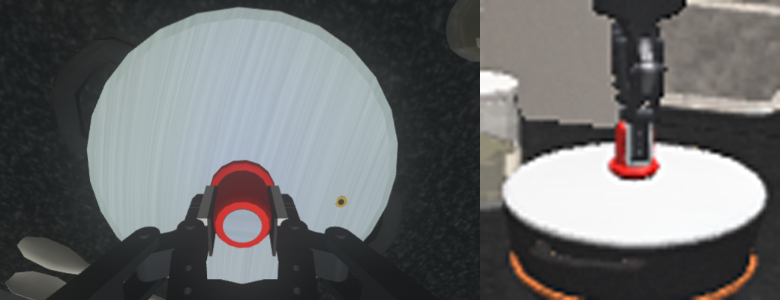

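The knob sits flush on the washer, with its flange on the lid at (634,165) in the side half. It has been pressed at 10–26 N for about 2 s. Now I'll lift.

Emit:
step_arm:
  targets:
    - [[0,0,1,0,0,0],[0,0,3,0,0,0],[0,0,5,0,0,0],[0,0,8,0,0,0],[0,0,13,0,0,0],[0,0,20,0,0,0],[0,0,29,0,0,0],[0,0,39,0,0,0],[0,0,49,0,0,0],[0,0,59,0,0,0],[0,0,69,0,0,0],[0,0,79,0,0,0]]
  newtons: 100

```text
time: 15.6
tool_pos: [540.2, -146.0, 193.6]
tcp_rot: [180.0, -0.0, 24.6]
ft_force: [0.4, 0.6, -4.6]
finger_gap: 29.8
grip_force: 99.2
```

Emit:
step_arm:
  targets:
    - [[0,0,8,0,0,0],[0,0,15,0,0,0],[0,0,20,0,0,0],[0,0,23,0,0,0],[0,0,25,0,0,0],[0,0,25,0,0,0],[0,0,25,0,0,0],[0,0,25,0,0,0],[0,0,25,0,0,0],[0,0,25,0,0,0]]

```text
time: 16.43
tool_pos: [539.8, -145.9, 216.7]
tcp_rot: [-180.0, 0.0, 24.6]
ft_force: [-0.4, -0.0, -5.8]
finger_gap: 29.8
grip_force: 99.1
```

```bash
python3 - <<'E'
from h import *
d=snap('wrist'); t=snap('side'); s=r.sense(); print(s['time'],s['tool_pos'],s['tcp_rot'],s['ft_force'],s['finger_gap'],s['grip_force'])
b=cv2.resize(t['img'][80:240,220:420],(500,400),interpolation=cv2.INTER_CUBIC)
cv2.imwrite('pics/w7.png',cv2.resize(np.hstack([d['img'],b]),None,fx=.7,fy=.7))
E
```

```text
16.5333 [ 539.8944912  -145.88259656  216.9333159 ] [-1.79981532e+02  2.00823472e-02  2.46252065e+01] [-0.78108656  0.03541676 -4.82341917] 29.96577831098871 99.14675803855062
```

View pics/w7.png

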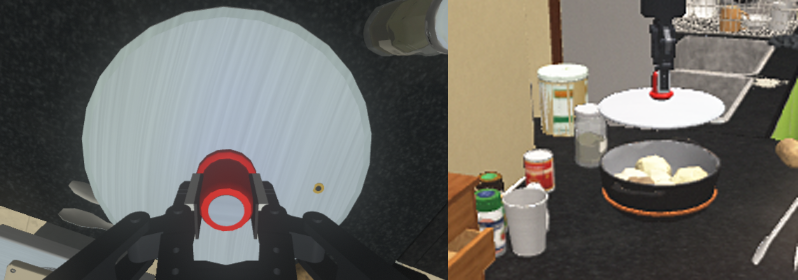

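The lid hangs level from its knob about 10 cm above the casserole (lid at (661,107) and casserole at (660,175) in the side half), and the load is about 5 N as expected. I'm handing in.

```bash
python3 -c "
from bench import r
print(r.hand_in())"
```

```text
the job is handed in; nothing more can be done
None
```

The knob clicked fully home on the stud, and I handed the job in at about 16.5 s with the lid held level by its knob about 10 cm above the casserole; the hand-in gave no verdict back.

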